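# Line up the splash-shield hinge and hold it for the pin

## Robot

A 6-joint arm with a two-finger parallel gripper is mounted at the origin on the work surface. World frame = base frame: x ahead of the robot, y to its left, z up, the work surface at z = 0. Lengths are in m, angles in rad, forces in N, time in s.
With the tool pointing down it reaches from about 0.375 to 0.75 m from the base axis. Payload 9 kg.
Tool frame: the origin (TCP) lies midway between the tips of the shut fingers; the grasp point (between the pads) lies 19 mm behind it; z points along the fingers, y is the line along which they close (so a half turn about z gives the same grasp; the last joint's range is limited). The gripper opens to 85 mm and grips with 20 to 120 N. Pads are 22 mm wide; open, the fingers measure 114 mm over their backs; the gripper's body (76 mm by 85 mm) begins 54 mm behind the grasp point. The pads swing forward as they close: fully open they stand 13 mm farther back than shut.
Start: joints at [-0.218, 0.104, 0.097, 1.564, 0, 1.353], TCP at [0.6, 0, 0.231] pointing down, gripper open.
Joint ranges: [-2.99, 2.99], [-0.84, 1.86], [-1.1, 1.16], [-1.84, 2.11], [-1.51, 1.56], [-3.14, 3.14]. Speed limits (rad/s): [2.22, 2.22, 2.57, 3.14, 3.14, 3.14].

## Interface

Orientations are given as a unit quaternion [w, x, y, z].
In Python, from workcell import env, grab_frame, workorder, silhouettes, tip_of gives the robot as it stands.
- The arm moves only by the tool step_arm, never from a script. Its argument "increments" is a list of rows, each a list of 5 numbers: the finger opening in mm, from 0 to 85.4, then the shift along the world's x, y, z in mm, then the turn about the world's z in rad. In form: [[hand, dx, dy, dz, yaw], ...]. A call has 1 to 12 rows; each row shifts and turns the commanded pose from where the row before left it; what a row does not reach is not made up. A row lasts 1/8 s, in which the tool goes at most 62.5 mm and 10.7 degrees, less where a joint would pass 70% of its speed; a pose out of reach is approached as far as the arm can. A call is refused whole if a number of a shift passes 62.5 or a number of a turn 0.188, either way. A call with a gripper value outside its range is refused whole. The fingers move at their own pace and stop on an object; "force" is the grip in N (left out, the last holds). Time passes only in rows, so rows that do not move let the fingers close. It gives the time, the measured TCP pose, the force, the opening and the grip force at its end, in the units of the state.
- env.read_state(): the state, without advancing time (a new reading comes with each control period).
- grab_frame(name): name is "scene" or "side" or "wrist"; returns a dict with "frame" (420x560x3 uint8, red, green, blue), "depth" (420x560 float32, m along the optical axis (not along the pixel's ray), 0 where there is no reading), "fovy" (degrees; the focal length in pixels is half the picture's height over the tangent of half this angle, whatever the lens; pixels are square), "cx", "cy" (the principal point, pixels), "R" (3x3) and "t" (3): a world point X has camera coordinates R X + t. Camera axes: x right, y down, z forward; pixel columns grow to the right and rows downward; lengths in m; the calibration is good to about 2 mm. A picture is of the moment at which its call begins.
- workorder.finish_job(): hands the job in; it is judged then, once.
Trained networks look in a picture, given as the dict that the camera call returned (one of the last four; its "shot" number tells which), for a name from the list of things; names that differ only in an ending like _2 or _b are one class to them, and where a whole thing is asked for, a point or a joint stands for the part that bears it (a point fixed in the world has none). Each returns a list of dicts, best first, with "confidence" (0 to 1); they miss things now and then, are a little off and sometimes report something else, mostly with a low value. They report only what shows in the picture. A call takes as long as a camera call. They do not tell look-alikes from the thing itself.
- silhouettes(picture, target): "mask" (420x560 bool, what is visible of it) and "extent" ([left, top, width, height] in pixels, round what is visible of it).
- tip_of(picture, target): "location" ([row, column] in pixels: a listed point, or the origin of a listed thing).
The state is a dict: "clock": time; "joint_positions": joint angles; "dq": joint speeds; "effort": joint torques, N m; "tcp_pos": TCP position; "tcp_rot": TCP orientation; "force": force on the tool from outside, world axes, zero at the start; "moment": the same for the moment, N m; "width": opening from 0.0 (shut) to 1.0 (fully open); "grasp_force": force on a finger pad.
Only numpy, scipy, OpenCV 4.12 (cv2) and the standard library are available. Lean on these libraries where they do the work, as an engineer would, in place of code of your own. Each camera call takes 0.05 s, during which the arm holds its last target. There are 200 camera calls.

## Task

The bench splash shield is getting its hinge back: take the yellow guard cap off the two steel knuckles of the grey jamb block and leave it hanging astride the bar of the parking rail. Then lift the blue hinge leaf from its orange rack and bring its knuckle down between the two fixed knuckles, plate upright, so that the three holes line up for the pin to slip through, and finish while holding the leaf there in the gripper, hardly touching the jamb block: do not let go. Leave the tray with the pin, the tube rack, the bottle and the jar where they are.

Things in the scene. Friction and masses are not known exactly. Their poses are not given: they have to be found in the camera images.
- jamb: Fixed grey block 60 (x) x 130 (y) x 55 mm high, origin centre of underside, z up. On it two steel lugs 14 mm thick (x), each with a fixed knuckle: tube along y, 24 mm outside, 14 mm bore, 28 mm long, axis 95 mm above the bench, reaching 20 to 48 mm either side of the middle: free gap 40 mm, empty down to the block's top.
- jamb_bore (a point): The point on the common axis of the two fixed knuckles, midway between them (95 mm above the bench); its y axis is the bore axis, z up.
- cap: Loose guard cap, about 0.09 kg: inverted yellow U channel 40 (x) x 72 (y) mm, open at both ends, inner width 30 mm, legs 40 mm down from the bridge's underside, whose middle is the origin. Bridge 5 mm thick; on it a black grip fin 12 (x) x 40 (y) mm, its top 37 mm above the origin. Starts astride the fixed knuckles, y along their bore.
- rail: Fixed parking rail, origin centre of underside, z up: a horizontal round steel bar along y, 20 mm in diameter, 200 mm long, top 140 mm above the bench, on two posts centred 93 mm either side of the middle (172 mm of bar free between them), grey base 90 x 210 x 10 mm.
- rail_top (a point): The top of the rail's bar at mid length; its y axis runs along the bar, z up.
- rack: Fixed orange rack holding the leaf upright by its shoulders: base 90 (x) x 120 (y) x 10 mm, origin centre of underside, z up; two posts 20 mm wide (y) centred 40 mm either side of the middle, 67 mm high, each with a 13 mm wide slot, 22 mm deep, along y. The leaf lifts straight up out of the slots.
- leaf: Loose hinge leaf, about 0.25 kg: blue plate 10 (x) x 100 (y) x 56 mm high, under its middle a steel knuckle: tube along y, 24 mm outside, 14 mm bore, 32 mm long. Origin mid bore, z towards the plate, which spans 18 to 74 mm above it; neck 10 x 30 mm between. Same either way round. Starts in the rack, y along the rack's y, origin 27 mm above the bench.
- pin_tray: Bystander: shallow blue tray 70 x 140 x 20 mm with the brass hinge pin (8 mm diameter, red head) fixed in it; origin at the centre of its underside.
- tubes: Bystander: white rack 50 x 120 mm of green-capped sample tubes, 84 mm high; origin at the centre of its underside.
- gel: Bystander: small bottle with a blue cap, 54 mm in diameter, 110 mm high; origin at the centre of its underside.
- jar: Bystander: white specimen jar with a red lid, 48 mm in diameter, 55 mm high; origin at the centre of its underside.
Not all that is in view belongs to the job. Several things look just like the rack: the one meant starts farthest from the robot's base.

How it is judged:
On the way, in this order (a step that is already met when the one before it is completed fails the run):
1. the guard cap hangs astride the rail's bar, let go and at rest (x of cap in the frame of rail_top between -0.012 and 0.012 m and y of cap in the frame of rail_top between -0.055 and 0.055 m and z of cap in the frame of rail_top between -0.007 and 0.007 m and angle between cap's own z axis and vertical below 0.35 rad and angle between the y axis of cap and the y axis of rail, either way round below 0.3 rad and contact force between cap and rail above 0.2 N and contact force between cap and the arm below 0.2 N and contact force between cap and the fingers below 0.2 N and linear speed of cap below 0.03 m/s), for 0.3 s.
2. the leaf is lifted clear of its rack, in the fingers (z of leaf in the frame of rack above 0.06 m and contact force between leaf and the fingers above 3 N), for 0.1 s.
At the end, for the whole second after the job is handed in: Leaf gripped and still, bore within 4 mm across and in height, 5 mm lengthwise, 0.09 rad of the fixed bore, upright within 0.15 rad, under 4 N on the jamb. Cap rests on the bar, untouched: within 12 mm across, 55 mm of mid length, 7 mm in height, 0.3 rad along, tilt under 0.35 rad (all of step 1 and x of leaf in the frame of jamb_bore between -0.004 and 0.004 m and y of leaf in the frame of jamb_bore between -0.005 and 0.005 m and z of leaf in the frame of jamb_bore between -0.004 and 0.004 m and angle between the y axis of leaf and the y axis of jamb, either way round below 0.09 rad and angle between leaf's own z axis and vertical below 0.15 rad and contact force between leaf and the fingers above 3 N and contact force between leaf and jamb below 4 N and linear speed of leaf below 0.02 m/s); the arm keeps its last pose, push and grip.
It fails at once if the blue tray with the pin is displaced by over 30 mm (distance of pin_tray from where it was at the start of the episode above 0.03 m).
It fails at once if the tube rack is displaced by over 30 mm (distance of tubes from where it was at the start of the episode above 0.03 m).
It fails at once if the bottle is displaced by over 30 mm (distance of gel from where it was at the start of the episode above 0.03 m).
It fails at once if the jar is displaced by over 30 mm (distance of jar from where it was at the start of the episode above 0.03 m).
It fails at once if the leaf is rammed against the jamb block (over 40 N) (contact force between leaf and jamb above 40 N).
It also fails if it takes over 59 s, if anything falls off the work surface, if the arm or the gripper's body presses on something with over 40 N, if the wrist force passes 120 N, or if a joint passes its speed limit or range.

## Working session

There is one attempt and no reset: what is moved stays moved. The work goes in short steps, Python scripts to look and compute and a tool call to move; the robot and the scene stay as the last step left them, time stands still between calls to the robot, and variables do not carry over. Pictures are saved under pics/ and viewed, at most 10 in all, crops included, and the job is handed in when it is done.

Besides the shell and the picture viewer there is one more tool, called after "Emit:" as name(argument=value, ...), one argument or row to a line, values as JSON. step_arm: Moves the arm, as the interface text tells. Its arguments: {"type":"object","properties":{"increments":{"type":"array"},"force":{"type":"number"}},"required":["increments"]}

```bash
mkdir -p pics
cat > h.py <<'E'
import numpy as np, cv2
from workcell import env, grab_frame, workorder, silhouettes, tip_of
def f(p): return p["frame"].shape[0]/2/np.tan(np.radians(p["fovy"])/2)
def back(p,r,c,d):
    k=f(p); X=np.stack([(c-p["cx"])/k*d,(r-p["cy"])/k*d,d],-1)
    return (X-p["t"])@p["R"]
def cloud(p,mask):
    r,c=np.nonzero(mask&(p["depth"]>0)); return back(p,r,c,p["depth"][r,c])
def save(p,n): cv2.imwrite("pics/"+n,p["frame"][...,::-1])
def rect(P,zlo,zhi):
    q=P[(P[:,2]>zlo)&(P[:,2]<zhi)]
    if len(q)<5: return None
    (c,s,a)=cv2.minAreaRect((q[:,:2]*1000).astype(np.float32))
    return np.round(c,1),np.round(s,1),round(a,1),len(q)
E
python3 - <<'E'
from h import *
s=env.read_state(); print(s["tcp_pos"],s["tcp_rot"],s["clock"])
out=[]
for n in ["scene","side"]:
    p=grab_frame(n); out.append(p["frame"])
    print(n,"cam",np.round(-p["R"].T@p["t"],3))
    for t in ["jamb","cap","rail","rack","leaf","pin_tray","tubes","gel","jar"]:
        for m in silhouettes(p,t)[:5]:
            if m["confidence"]<.25: continue
            P=cloud(p,m["mask"]); 
            if len(P)<5: continue
            print(t,round(m["confidence"],2),m["extent"],np.round(np.percentile(P,[3,50,97],axis=0)*1000).tolist())
    for t in ["jamb_bore","rail_top"]: print(t,[(round(m["confidence"],2),m["location"]) for m in tip_of(p,t)][:3])
    save(p,n+"0.png")
E
```

```text
[5.99663279e-01 1.17075336e-04 2.30506422e-01] [-5.71097779e-04  7.07086211e-01  7.07127022e-01 -3.72716252e-04] 0.0
scene cam [ 1.159 -0.027  1.054]
jamb 0.69 [242.2, 231.9, 52.7, 38.2] [[573.0, -100.0, 5.0], [615.0, -37.0, 53.0], [627.0, 24.0, 105.0]]
jamb 0.28 [368.6, 294.3, 59.0, 37.8] [[751.0, 198.0, 2.0], [784.0, 252.0, 45.0], [796.0, 312.0, 86.0]]
cap 0.68 [253.6, 229.8, 29.0, 24.2] [[577.0, -71.0, 70.0], [602.0, -37.0, 111.0], [614.0, -4.0, 145.0]]
rail 0.8 [354.3, 194.4, 89.2, 44.9] [[460.0, 192.0, 4.0], [506.0, 293.0, 11.0], [545.0, 388.0, 140.0]]
rack 0.66 [145.1, 153.9, 44.0, 34.7] [[277.0, -382.0, 5.0], [325.0, -330.0, 12.0], [368.0, -271.0, 67.0]]
rack 0.52 [355.3, 191.9, 87.4, 46.6] [[462.0, 192.0, 5.0], [506.0, 291.0, 11.0], [545.0, 386.0, 140.0]]
leaf 0.78 [154.6, 193.8, 38.9, 29.5] [[470.0, -318.0, 29.0], [489.0, -277.0, 82.0], [504.0, -230.0, 103.0]]
pin_tray 0.62 [268.1, 301.4, 62.1, 29.3] [[727.0, -41.0, 1.0], [761.0, 25.0, 6.0], [796.0, 91.0, 22.0]]
tubes 0.71 [367.6, 296.7, 62.7, 34.5] [[750.0, 198.0, 2.0], [784.0, 252.0, 45.0], [796.0, 312.0, 86.0]]
gel 0.61 [
[... 1058 characters left out ...]
, 33.3, 45.1] [[715.0, -262.0, 1.0], [729.0, -246.0, 67.0], [759.0, -216.0, 111.0]]
leaf 0.83 [307.2, 306.8, 13.5, 70.7] [[465.0, -321.0, 32.0], [479.0, -278.0, 98.0], [500.0, -231.0, 103.0]]
pin_tray 0.82 [326.1, 189.5, 55.3, 46.3] [[725.0, -44.0, 2.0], [760.0, 24.0, 7.0], [794.0, 94.0, 22.0]]
tubes 0.93 [298.8, 134.9, 34.8, 36.6] [[746.0, 198.0, 3.0], [757.0, 236.0, 44.0], [793.0, 314.0, 86.0]]
gel 0.7 [399.7, 258.4, 30.9, 44.7] [[715.0, -262.0, 11.0], [729.0, -247.0, 69.0], [752.0, -222.0, 111.0]]
jar 0.64 [210.6, 264.1, 27.6, 30.4] [[373.0, -70.0, 1.0], [392.0, -58.0, 48.0], [415.0, -28.0, 58.0]]
jamb_bore [(0.58, [225.0, 308.9])]
rail_top [(0.67, [141.6, 219.2]), (0.24, [166.5, 314.4])]
```

Run:
```python
from h import *
for n in ["scene","side"]:
    p=grab_frame(n)
    P=cloud(p,np.ones(p["depth"].shape,bool))
    def box(x0,x1,y0,y1): return P[(P[:,0]>x0)&(P[:,0]<x1)&(P[:,1]>y0)&(P[:,1]<y1)]
    c=box(.54,.66,-.13,.06); r=box(.42,.6,.15,.42); l=box(.42,.55,-.36,-.2)
    print(n,"fin",rect(c,.138,.15),"bridge",rect(c,.108,.122),"jambtop",rect(c,.05,.058),"zmax",c[:,2].max())
    print("bar",rect(r,.134,.146),"base",rect(r,.007,.013),np.percentile(r[r[:,2]<.16][:,2],99.8))
    print("leaf",rect(l,.096,.106),"posts",rect(l,.062,.070),"base",rect(l,.007,.013))
a=cv2.imread("pics/scene0.png"); b=cv2.imread("pics/side0.png")
v=np.vstack([a[130:350,120:460],b[110:420,190:450][:310,:].copy() if 0 else cv2.resize(b[110:420,120:460],(340,310))])
cv2.imwrite("pics/v0.png",v)
```

```text
scene fin (array([591.8, -37.9]), array([39.8, 14.7]), 83.5, 99) bridge (array([591.4, -37.9]), array([94.7, 43.2]), 85.7, 343) jambtop (array([591.5, -37.7]), array([129.3,  62.8]), 83.9, 548) zmax 0.7249400343670792
bar (array([503., 291.]), array([198.4,  20.7]), 87.8, 508) base (array([493.3, 279. ]), array([233., 111.]), 89.6, 1775) 0.1424813395059477
leaf (array([ 484.3, -274.1]), array([100.2,  13.5]), 70.9, 173) posts (array([ 486.9, -274.6]), array([103.6,  33.2]), 73.4, 128) base (array([ 485.5, -274.2]), array([120.3,  91.4]), 70.8, 569)
side fin (array([591.6, -38.2]), array([42.7, 12.8]), 84.1, 104) bridge (array([591.4, -39.3]), array([92.6, 40.8]), 84.4, 349) jambtop (array([591.7, -37. ]), array([132.2,  60.8]), 83.9, 570) zmax 0.5494288771541866
bar (array([500.2, 292.2]), array([203. ,  19.1]), 88.3, 329) base (array([501. , 292.3]), array([215.1,  90.2]), 88.2, 1080) 0.14266193604602592
leaf (array([ 484.6, -273.7]), array([100.4,  10.2]), 70.5, 345) posts (array([ 484.8, -273.1]), array([102.1,  32.1]), 70.5, 282) base (array([ 484.8, -273.5]), array([120.4,  89.9]), 70.4, 1980)
```

View pics/v0.png

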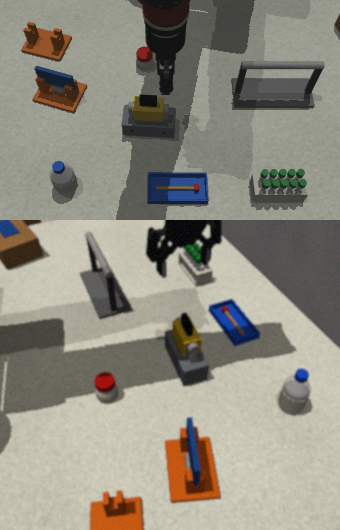

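Emit:
step_arm(
  increments=[
    [60,-4,-19,-10,-0.053],
    [60,-4,-19,-10,-0.053],
    [60,0,0,-25,0],
    [60,0,0,-25,0],
    [60,0,0,-20,0],
    [60,0,0,-14,0],
    [60,0,0,-8,0],
    [60,0,0,0,0],
    [60,0,0,0,0],
  ],
  force=40,
)

```text
clock: 2.42
tcp_pos: [0.5925, -0.0381, 0.1202]
tcp_rot: [0.001, 0.744, 0.669, 0.0]
force: [0.6, -0.0, 0.5]
width: 0.701
grasp_force: 0.0
```

Emit:
step_arm(
  increments=[
    [0,-0.5,0,-1,0],
    [0,0,0,0,0],
    [0,0,0,0,0],
    [0,0,0,0,0],
    [0,0,0,0,0],
    [0,0,0,0,0],
    [0,0,0,0,0],
    [0,0,0,0,0],
  ],
  force=50,
)

```text
clock: 3.42
tcp_pos: [0.5917, -0.038, 0.1186]
tcp_rot: [0.0, 0.744, 0.669, 0.0]
force: [-0.5, 0.4, 5.6]
width: 0.127
grasp_force: 49.3
```

Emit:
step_arm(
  increments=[
    [0,0,0,8,0],
    [0,0,0,20,0],
    [0,0,0,30,0],
    [0,0,0,32,0],
    [0,0,10,5,0],
    [0,-6,25,0,0.01],
    [0,-12,40,0,0.01],
    [0,-12,45,0,0.01],
    [0,-15,50,0,0.01],
    [0,-15,50,0,0.01],
    [0,-12,45,0,0.013],
    [0,-10,35,0,0.01],
  ],
)

```text
clock: 4.92
tcp_pos: [0.5082, 0.2642, 0.2128]
tcp_rot: [-0.0, 0.718, 0.696, -0.0]
force: [0.5, -1.0, -0.2]
width: 0.131
grasp_force: 48.8
```

Emit:
step_arm(
  increments=[
    [0,-6,20,0,0],
    [0,-2,10,0,0],
    [0,0,0,0,0],
    [0,0,0,0,0],
  ],
)

```text
clock: 5.42
tcp_pos: [0.502, 0.2911, 0.2133]
tcp_rot: [0.0, 0.719, 0.695, -0.0]
force: [-0.4, -0.6, -1.0]
width: 0.129
grasp_force: 48.8
```

Run:
```python
from h import *
s=env.read_state(); print(s["tcp_pos"],s["tcp_rot"],s["grasp_force"])
for n in ["scene","side"]:
    p=grab_frame(n); P=cloud(p,np.ones(p["depth"].shape,bool))
    r=P[(P[:,0]>.42)&(P[:,0]<.6)&(P[:,1]>.15)&(P[:,1]<.42)]
    print("bar",rect(r,.132,.144))
    for m in silhouettes(p,"cap")[:2]:
        Q=cloud(p,m["mask"]); print(m["confidence"],np.round(np.percentile(Q,[3,50,97],axis=0)*1000).tolist(),rect(Q,.19,.209),rect(Q,.15,.212),rect(Q,.205,.215))
    b=p["frame"][90:290,150:460] if n=="side" else p["frame"][130:330,300:500]
    cv2.imwrite(f"pics/{n}1.png",cv2.resize(b,None,fx=2,fy=2)[...,::-1])
a=cv2.imread("pics/scene1.png");b=cv2.imread("pics/side1.png")[:,:400]
cv2.imwrite("pics/v1.png",np.hstack([a,b]))
```

```text
[0.5019647  0.29108385 0.2132663 ] [ 1.14269369e-04  7.19092710e-01  6.94914133e-01 -9.46844828e-05] 48.76222372055054
bar (array([502.4, 290.3]), array([198.4,  20.4]), 88.7, 445)
0.85 [[484.0, 255.0, 163.0], [519.0, 281.0, 202.0], [524.0, 325.0, 236.0]] (array([505.1, 290. ]), array([74.3, 41.2]), 84.9, 377) (array([504.1, 290.4]), array([73.5, 41.8]), 87.0, 649) (array([504.4, 290.7]), array([73. , 39.7]), 85.1, 230)
bar (array([500.4, 292.1]), array([204.4,  19.6]), 88.2, 250)
0.73 [[481.0, 255.0, 164.0], [499.0, 273.0, 207.0], [521.0, 325.0, 239.0]] (array([502.1, 289.6]), array([70.9, 40.5]), 87.9, 212) (array([501.8, 290.9]), array([75. , 40.4]), 88.6, 338) (array([501.7, 287.4]), array([66.6, 39.6]), 87.6, 166)
```

View pics/v1.png

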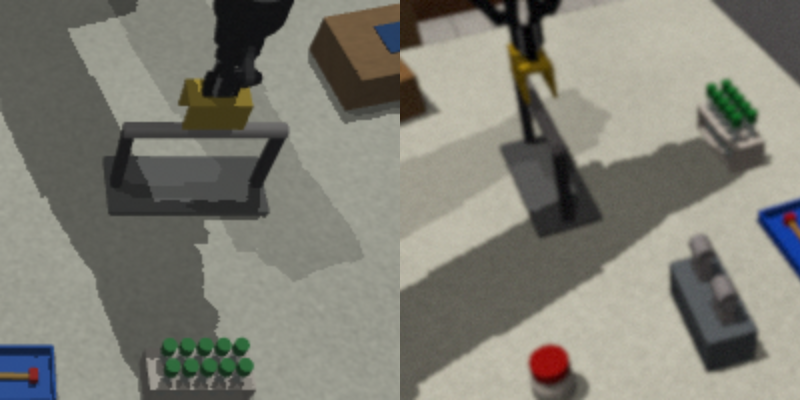

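The cap is held level above the bar (scene crop: cap at about (215,105), bar at (205,130)), and the knuckles are bare. I'll lower it now.

Emit:
step_arm(
  increments=[
    [0,-0.8,0,-10,0],
    [0,0,0,-15,0],
    [0,0,0,-15,0],
    [0,0,0,-10,0],
    [0,0,0,-6,0],
    [0,0,0,-3,0],
    [0,0,0,0,0],
    [0,0,0,0,0],
  ],
)

```text
clock: 6.62
tcp_pos: [0.501, 0.2921, 0.1548]
tcp_rot: [0.0, 0.719, 0.695, 0.0]
force: [0.4, -1.0, 0.0]
width: 0.131
grasp_force: 48.8
```

Emit:
step_arm(
  increments=[
    [0,0,0,-2,0],
    [0,0,0,-1,0],
    [0,0,0,0,0],
    [0,0,0,0,0],
    [0,0,0,0,0],
  ],
)

```text
clock: 7.25
tcp_pos: [0.501, 0.2921, 0.1521]
tcp_rot: [0.0, 0.719, 0.695, 0.0]
force: [-1.5, -1.2, 5.4]
width: 0.127
grasp_force: 49.6
```

Emit:
step_arm(
  increments=[
    [50,0,0,0,0],
    [50,0,0,0,0],
    [50,0,0,0,0],
    [50,0,0,0,0],
    [50,0,0,10,0],
    [50,0,0,25,0],
    [50,0,0,35,0],
    [50,0,0,30,0],
    [50,0,0,10,0],
  ],
)

```text
clock: 8.38
tcp_pos: [0.5015, 0.2923, 0.264]
tcp_rot: [0.001, 0.719, 0.695, 0.002]
force: [-0.2, -0.4, 0.6]
width: 0.589
grasp_force: 0.0
```

Run:
```python
from h import *
s=env.read_state(); print(s["tcp_pos"],s["force"])
for n in ["scene","side"]:
    p=grab_frame(n)
    for m in silhouettes(p,"cap")[:1]:
        Q=cloud(p,m["mask"]); print(m["confidence"],np.round(np.percentile(Q,[3,50,97],axis=0)*1000).tolist(),rect(Q,.138,.15),"fin",rect(Q,.170,.18))
    if n=="side": cv2.imwrite("pics/v2.png",cv2.resize(p["frame"][90:230,150:350],None,fx=2,fy=2)[...,::-1])
    P=cloud(p,np.ones(p["depth"].shape,bool))
    c=P[(P[:,0]>.53)&(P[:,0]<.66)&(P[:,1]>-.13)&(P[:,1]<.06)]
    k=c[(c[:,2]>.075)&(c[:,2]<.115)]
    print("knuckles",rect(c,.09,.115),"z",np.percentile(k[:,2],[95,99]),"jambtop",rect(c,.05,.058))
    l=P[(P[:,0]>.42)&(P[:,0]<.55)&(P[:,1]>-.36)&(P[:,1]<-.2)]
    print("leaf",rect(l,.097,.106),rect(l,.08,.106),rect(l,.007,.013))
```

```text
[0.50153056 0.29227402 0.26396736] [-0.17195743 -0.39079025  0.5684369 ]
0.96 [[465.0, 256.0, 11.0], [512.0, 289.0, 144.0], [523.0, 327.0, 177.0]] (array([500.8, 290. ]), array([73.7, 45.1]), 87.1, 310) fin (array([502.4, 291.4]), array([40.1, 14.1]), 90.0, 90)
knuckles (array([592.1, -37.8]), array([95.9, 23.7]), 83.8, 238) z [0.10866052 0.10974103] jambtop (array([592.2, -37.9]), array([130.2,  61.5]), 85.0, 801)
leaf (array([ 484.1, -275.1]), array([101.8,  12.9]), 70.4, 165) (array([ 484.6, -275.2]), array([102.,  14.]), 69.6, 298) (array([ 485.5, -274.2]), array([120.9,  91.1]), 70.9, 571)
0.75 [[481.0, 256.0, 107.0], [496.0, 278.0, 146.0], [520.0, 334.0, 178.0]] (array([500.8, 303.6]), array([98.4, 40.4]), 89.1, 226) fin (array([501. , 291.2]), array([43.4, 12.2]), 89.4, 57)
knuckles (array([590.7, -37. ]), array([97.7, 22.8]), 85.1, 280) z [0.10803118 0.10911559] jambtop (array([591.5, -36.6]), array([132. ,  60.6]), 84.3, 790)
leaf (array([ 484.7, -273.5]), array([100.8,  10.3]), 70.3, 339) (array([ 484.3, -273.6]), array([101.2,  11.1]), 70.4, 422) (array([ 484.8, -273.7]), array([119.5,  90. ]), 70.4, 1955)
```

View pics/v2.png

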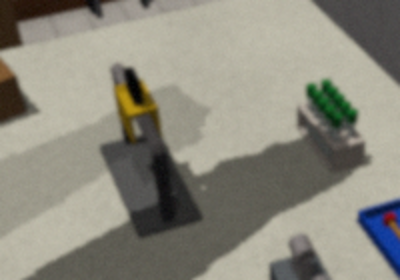

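The cap hangs astride the bar, at about (135,100) in the crop, upright and released. Next is the leaf.

Emit:
step_arm(
  increments=[
    [50,-1,-20,0,-0.01],
    [50,-1,-40,0,-0.02],
    [50,-1,-52,0,-0.03],
    [50,-1,-55,0,-0.03],
    [50,-1,-55,0,-0.03],
    [50,-1,-55,0,-0.03],
    [50,-1,-55,0,-0.03],
    [50,-2,-55,0,-0.03],
    [50,-2,-55,0,-0.03],
    [50,-2,-52,0,-0.03],
    [50,-2,-40,0,-0.025],
    [50,-2,-20,0,-0.012],
  ],
)

```text
clock: 10.07
tcp_pos: [0.4823, -0.264, 0.2601]
tcp_rot: [-0.001, 0.817, 0.576, -0.0]
force: [-0.9, -0.3, -0.1]
width: 0.584
grasp_force: 0.0
```

Emit:
step_arm(
  increments=[
    [50,0,-10,-10,0],
    [50,0,-2,-30,0],
    [50,0,0,-40,0],
    [50,0,0,-30,0],
    [50,0,0,0,0],
    [50,0,0,0,0],
  ],
)

```text
clock: 10.82
tcp_pos: [0.4841, -0.2737, 0.1525]
tcp_rot: [0.001, 0.816, 0.578, 0.0]
force: [0.3, -1.4, 0.3]
width: 0.587
grasp_force: 0.0
```

Emit:
step_arm(
  increments=[
    [50,0.5,0,-20,0],
    [50,0,0,-25,0],
    [50,0,0,-20,0],
    [50,0,0,-13,0],
    [50,0,0,-8,0],
    [50,0,0,0,0],
    [50,0,0,0,0],
  ],
)

```text
clock: 11.7
tcp_pos: [0.4846, -0.2744, 0.0661]
tcp_rot: [0.001, 0.817, 0.577, 0.0]
force: [0.4, -0.8, 0.0]
width: 0.585
grasp_force: 0.0
```

Emit:
step_arm(
  increments=[
    [0,0,0,0,0],
    [0,0,0,0,0],
    [0,0,0,0,0],
    [0,0,0,0,0],
    [0,0,0,0,0],
    [0,0,0,0,0],
    [0,0,0,0,0],
  ],
  force=70,
)

```text
clock: 12.58
tcp_pos: [0.4845, -0.2743, 0.0658]
tcp_rot: [0.0, 0.817, 0.577, 0.0]
force: [0.7, 0.6, 4.9]
width: 0.107
grasp_force: 69.0
```

Emit:
step_arm(
  increments=[
    [0,0,0,5,0],
    [0,0,0,15,0],
    [0,0,0,25,0],
    [0,0,0,30,0],
    [0,0,0,30,0],
    [0,0,0,20,0],
    [0,0,0,10,0],
    [0,0,0,0,0],
    [0,0,0,0,0],
  ],
)

```text
clock: 13.7
tcp_pos: [0.4838, -0.2736, 0.1991]
tcp_rot: [-0.001, 0.817, 0.577, -0.0]
force: [0.4, -0.5, -3.2]
width: 0.105
grasp_force: 68.6
```

Emit:
step_arm(
  increments=[
    [0,8,15,0,0.02],
    [0,14,30,0,0.03],
    [0,16,35,0,0.035],
    [0,16,35,0,0.035],
    [0,16,35,0,0.035],
    [0,14,32,0,0.03],
    [0,12,28,0,0.03],
    [0,8,18,0,0.019],
    [0,3,8,0,0],
    [0,0,0,0,0],
    [0,0,0,0,0],
  ],
)

```text
clock: 15.08
tcp_pos: [0.591, -0.0388, 0.2003]
tcp_rot: [0.0, 0.744, 0.668, -0.0]
force: [-0.0, 0.5, -2.3]
width: 0.107
grasp_force: 68.6
```

```bash
cat > m.py <<'E'
from h import *
import sys
s=env.read_state(); print(np.round(s["tcp_pos"],4),2*np.degrees(np.arctan2(s["tcp_rot"][2],s["tcp_rot"][1]))-90,s["force"],s["grasp_force"],s["clock"])
a=np.radians(-6.0); ax=np.array([np.cos(a),np.sin(a)]); ay=np.array([-np.sin(a),np.cos(a)])
for n in ["scene","side"]:
    p=grab_frame(n); P=cloud(p,np.ones(p["depth"].shape,bool))
    P=P[(abs(P[:,0]-.592)<.09)&(abs(P[:,1]+.038)<.1)&(P[:,2]<.3)]
    print(n,"jambtop",rect(P,.05,.058),"knuckles",rect(P,.09,.107))
    for m in silhouettes(p,"leaf")[:1]:
        Q=cloud(p,m["mask"]); d=(Q[:,:2]-[.5917,-.0377])
        u=d@ax*1000; v=d@ay*1000; z=Q[:,2]*1000
        print("leaf",m["confidence"],"u/v/z 2,50,98%",np.round(np.percentile(np.c_[u,v,z],[2,50,98],axis=0),1).tolist())
        # knuckle part of leaf: points below plate
        zt=np.percentile(z,98); print("plate rect",rect(Q,(zt-40)/1000,(zt+5)/1000))
        k=(z<zt-64); print("knuckle uvz",np.round(np.percentile(np.c_[u,v,z][k],[3,50,97],axis=0),1).tolist() if k.sum()>10 else None)
    r0,r1,c0,c1=(150,290,200,330) if n=="scene" else (160,300,250,380)
    cv2.imwrite(f"pics/{sys.argv[1]}_{n}.png",cv2.resize(p["frame"][r0:r1,c0:c1],None,fx=3,fy=3)[...,::-1])
A=[cv2.imread(f"pics/{sys.argv[1]}_{n}.png") for n in ("scene","side")]
cv2.imwrite(f"pics/{sys.argv[1]}.png",np.hstack(A))
E
python3 m.py v3
```

```text
[ 0.591  -0.0388  0.2003] -6.133915649936895 [-0.02814537  0.48099993 -2.27119354] 68.57181787490845 15.075
scene jambtop (array([592.3, -37.9]), array([129.5,  62.7]), 83.6, 800) knuckles (array([591.9, -37.7]), array([95.3, 24.8]), 84.5, 188)
leaf 0.97 u/v/z 2,50,98% [[-110.7, -50.6, -0.9], [3.9, 4.0, 203.0], [15.9, 46.4, 238.0]]
plate rect (array([596.5, -39.8]), array([99.9, 25.4]), 84.0, 437)
knuckle uvz [[-130.4, -56.1, -2.7], [3.6, 0.6, 159.9], [11.2, 45.7, 172.6]]
side jambtop (array([591.6, -36.1]), array([133.6,  60.3]), 83.9, 785) knuckles (array([591. , -36.9]), array([99.3, 22.5]), 84.4, 220)
leaf 0.88 u/v/z 2,50,98% [[-11.4, -51.3, 155.0], [-5.0, -24.7, 201.3], [3.2, 15.0, 237.2]]
plate rect (array([587.6, -61.3]), array([57. ,  9.9]), 84.3, 266)
knuckle uvz [[-12.2, -16.8, 154.2], [-7.7, -8.3, 166.1], [3.4, 14.4, 172.8]]
```

View pics/v3.png

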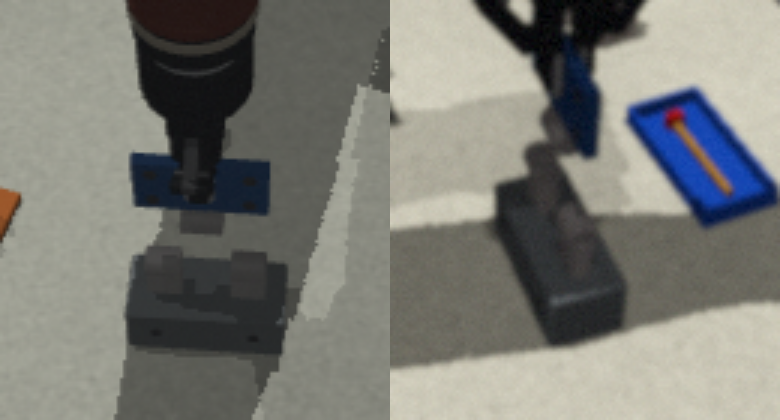

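Emit:
step_arm(
  increments=[
    [0,0.6,1.4,-8,0],
    [0,0,0,-12,0],
    [0,0,0,-12,0],
    [0,0,0,-6,0],
    [0,0,0,0,0],
    [0,0,0,0,0],
  ],
)

```text
clock: 16.02
tcp_pos: [0.592, -0.0366, 0.1627]
tcp_rot: [0.0, 0.744, 0.669, 0.0]
force: [-0.3, 0.0, -2.3]
width: 0.107
grasp_force: 68.6
```

```bash
python3 m.py v4
```

```text
[ 0.592  -0.0366  0.1627] -6.075220930838469 [-0.28849448  0.0172422  -2.30611551] 68.58234643936157 16.025
scene jambtop (array([592.8, -38. ]), array([129.5,  60.9]), 84.7, 768) knuckles (array([592.9, -37.9]), array([95.9, 22.9]), 84.5, 195)
leaf 0.79 u/v/z 2,50,98% [[-4.3, -47.9, 123.2], [4.8, 8.0, 169.4], [11.1, 48.9, 200.0]]
plate rect (array([595.2, -37.5]), array([100.3,  18.2]), 85.4, 384)
knuckle uvz [[-77.8, -13.2, 33.3], [9.6, 1.1, 129.6], [12.4, 16.2, 134.9]]
side jambtop (array([591.3, -37.1]), array([132.1,  59.9]), 84.2, 760) knuckles (array([590.2, -37. ]), array([97.7, 22.6]), 85.0, 188)
leaf 0.78 u/v/z 2,50,98% [[-10.5, -49.2, 117.8], [-4.1, -25.8, 167.5], [4.7, 12.8, 199.8]]
plate rect (array([588.5, -60.2]), array([54.9, 11.6]), 85.2, 261)
knuckle uvz [[-11.0, -15.0, 116.7], [-6.9, -6.2, 129.7], [4.0, 15.0, 135.7]]
```

View pics/v4.png

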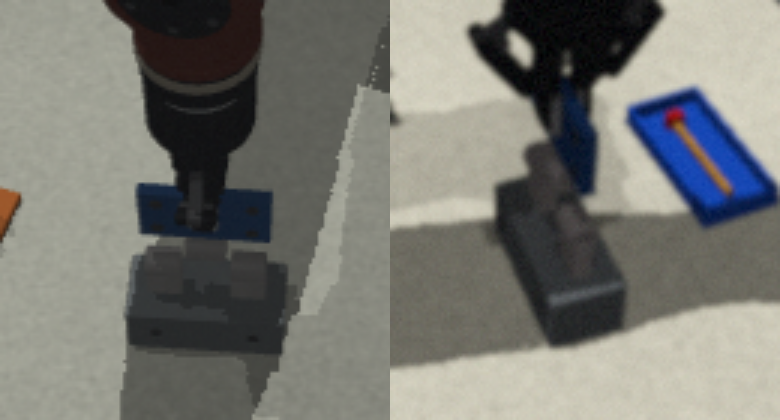

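The leaf knuckle is centred over the gap (scene crop: knuckle at about column 206, gap centre about 207). I'm lowering slowly.

Emit:
step_arm(
  increments=[
    [0,0,0,-3,0],
    [0,0,0,-4,0],
    [0,0,0,-4,0],
    [0,0,0,-4,0],
    [0,0,0,0,0],
    [0,0,0,0,0],
  ],
)

```text
clock: 16.98
tcp_pos: [0.5919, -0.0366, 0.1474]
tcp_rot: [0.0, 0.744, 0.669, 0.0]
force: [0.4, 0.9, -2.0]
width: 0.107
grasp_force: 68.6
```

Emit:
step_arm(
  increments=[
    [0,0,0,-4,0],
    [0,0,0,-4,0],
    [0,0,0,-4,0],
    [0,0,0,-2,0],
    [0,0,0,0,0],
    [0,0,0,0,0],
    [0,0,0,0,0],
  ],
)

```text
clock: 17.85
tcp_pos: [0.592, -0.0366, 0.1335]
tcp_rot: [0.0, 0.744, 0.669, 0.0]
force: [0.5, -0.1, -2.2]
width: 0.108
grasp_force: 68.6
```

```bash
python3 m.py v5
```

```text
[ 0.592  -0.0366  0.1335] -6.073546422978964 [ 0.5135787  -0.11837295 -2.1703311 ] 68.58161330223083 17.85
scene jambtop (array([592.6, -37.9]), array([130.2,  62.1]), 86.1, 709) knuckles (array([594.4, -37.9]), array([95.5, 19.9]), 84.6, 222)
leaf 0.9 u/v/z 2,50,98% [[-4.1, -47.9, 95.8], [4.6, 7.7, 141.0], [11.4, 48.7, 170.9]]
plate rect (array([592.4, -37.7]), array([98.9, 14. ]), 84.2, 366)
knuckle uvz [[-1.2, -13.9, 88.7], [9.0, 1.7, 102.3], [12.5, 16.3, 105.8]]
side jambtop (array([591.2, -37. ]), array([132.5,  59.9]), 84.4, 726) knuckles (array([584.1, -38.3]), array([21.9, 95.5]), 3.2, 209)
leaf 0.73 u/v/z 2,50,98% [[-10.9, -48.6, 62.8], [-4.3, -22.3, 140.4], [9.9, 22.4, 171.0]]
plate rect (array([593.8, -57.5]), array([26.7, 58.3]), 2.3, 277)
knuckle uvz [[-11.6, -32.9, 1.0], [-7.4, 0.1, 102.0], [57.6, 63.0, 106.6]]
```

View pics/v5.png

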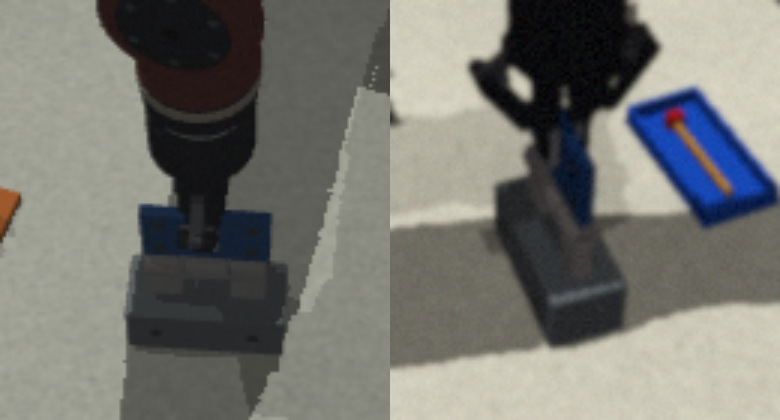

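The three knuckles form one line with no contact force. I'll check the alignment numerically before handing in.

Run:
```python
from h import *
from scipy.optimize import least_squares
a=np.radians(-6.0); ax=np.array([np.cos(a),np.sin(a)]); ay=np.array([-np.sin(a),np.cos(a)])
for n in ["scene","side"]:
    C=[]
    for _ in range(4):
        p=grab_frame(n); C.append(cloud(p,np.ones(p["depth"].shape,bool)))
    P=np.vstack(C); d=P[:,:2]-[.5917,-.0377]; u=d@ax*1000; v=d@ay*1000; z=P[:,2]*1000
    sg=1 if n=="scene" else -1
    for nm,m in (("leaf",abs(v)<12),("fix-",(v<-24)&(v>-45)),("fix+",(v>24)&(v<45))):
        k=m&(abs(u)<16)&(z>88)&(z<110)&(sg*u>6)
        r=least_squares(lambda q:np.hypot(u[k]-q[0],z[k]-q[1])-12,[0,95],loss="soft_l1")
        print(n,nm,k.sum(),np.round(r.x,1))
    if n=="scene":
        m=(abs(z-98)<8)&(u>6)&(u<16); print("scene v-range all",np.percentile(v[m],[1,99]))
    c=silhouettes(p,"cap")[:1]
    if c:
        Q=cloud(p,c[0]["mask"]); print("cap",rect(Q,.170,.18),np.percentile(Q[:,2],97))
```

```text
scene leaf 191 [-0.9 96.3]
scene fix- 162 [-1.  96.4]
scene fix+ 170 [-1.1 96.4]
scene v-range all [-47.16351833  45.73530822]
cap (array([502.7, 291.6]), array([39.4, 14.5]), 88.5, 87) 0.17755809767024747
side leaf 140 [ 0.9 95.6]
side fix- 146 [ 0.7 96.1]
side fix+ 111 [ 0.6 96.3]
cap (array([500.8, 291.4]), array([39.4, 12.2]), 88.7, 59) 0.17822335970824751
```

```bash
python3 -c "
from h import *
print(workorder.finish_job())"
```

```text
the job is handed in; nothing more can be done
None
```

The job is handed in: the cap hangs on the rail's bar, and the leaf is held in the gripper between the fixed knuckles. Its bore measured within about 1 mm of theirs across and in height and just over 1 mm lengthwise, with no sign of contact force on the jamb. The judge's verdict was not shown.

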